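Latch the test chamber and hold the purge valve half open

ROBOT

A 7-joint arm with a two-finger parallel gripper is mounted at the origin on the work surface. World frame = base frame: x ahead of the robot, y to its left, z up, the work surface at z = 0. Lengths are in m, angles in rad, forces in N, time in s.
With the tool pointing down it reaches from about 0.4 to 0.9 m from the base axis. Payload 5.5 kg.
Tool frame: the origin (TCP) lies where the fingers leave the gripper's body, on its centre line; the fingertips stand 73 mm ahead of it and the grasp point (between the pads) lies 54 mm ahead of it (r.tip_extent is the distance from the TCP to the fingertips, in m); z points along the fingers, y is the line along which they close (so a half turn about z gives the same grasp; the last joint's range is limited). The gripper opens to 85 mm and grips with 20 to 120 N. Pads are 22 mm wide; open, the fingers measure 114 mm over their backs; the gripper's body (76 mm by 85 mm) begins 54 mm behind the grasp point. The pads swing forward as they close: fully open they stand 13 mm farther back than shut.
Start: joints at [-0.878, 0.501, -0.427, 1.55, 0.221, 1.138, -0.21], TCP at [0.271, 0.591, 0.304] pointing down, gripper open.
Joint ranges: [-2.88, 2.88], [-0.31, 2.03], [-1.54, 1.56], [0.2, 2.42], [-1.41, 4.55], [0.19, 2.02], [-2.57, 2.57]. Speed limits (rad/s): [2.57, 2.57, 3.14, 3.14, 3.14, 3.14, 3.14].

INTERFACE

Orientations are given as a rotation vector (axis times angle).
In Python, from workcell import r, snapshot, get_calibration gives the robot as it stands.
- The arm moves only by the shell command python3 -m handwheel 'ROWS' [FORCE]. ROWS is JSON, a list of rows, each an object of numbers: "x", "y", "z": the shift along the tool's x, y, z each as a share of 0.075 m, from -1 to 1; "spin": the turn about the tool's z as a share of 4 degrees, from -1 to 1; "fingers": the finger opening in mm, from 0 to 85.4. A call has exactly 10 rows; each row shifts and turns the commanded pose from where the row before left it, along the tool's axes as they then stand; what a row does not reach is not made up. A row lasts 1/10 s, in which the tool goes at most 50 mm and 8.59 degrees, less where a joint would pass 70% of its speed; a pose out of reach is approached as far as the arm can. A call with a number of a shift or a turn outside -1 to 1 is refused whole. A call with a gripper value outside its range is refused whole. The fingers move at their own pace and stop on an object; FORCE is the grip in N (left out, the last holds). Time passes only in rows, so rows that do not move let the fingers close, or fill a call up. It gives the time, the measured TCP pose, the force, the opening and the grip force at its end, in the units of the state.
- r.sense(): the state, without advancing time (a new reading comes with each control period).
- snapshot(name): name is "side" or "top"; returns (picture, depth): 480x640x3 uint8, red, green, blue; 480x640 float32, m along the optical axis (not along the pixel's ray), 0 where there is no reading.
- get_calibration(name): a dict with "fx", "fy", "cx", "cy" (pixels), "view" (4x4, takes a point from world to camera coordinates). Camera axes: x right, y up, looking along -z (the intrinsics and any distortion apply to the point x, -y, -z); pixel columns grow to the right and rows downward; lengths in m; the calibration is good to about 2 mm. A picture is of the moment at which its call begins. get_calibration takes no time and is no camera call.
- r.finish_job(): hands the job in; it is judged then, once.
The state is a dict: "time": time; "joints": joint angles; "qd": joint speeds; "effort": joint torques, N m; "eef_pos": TCP position; "ee_rot": TCP orientation; "ft_force": force on the tool from outside, world axes, zero at the start; "torque": the same for the moment, N m; "finger_gap": finger opening in m; "gripper_force": force on a finger pad.
Only numpy, scipy, OpenCV 4.12 (cv2) and the standard library are available. Lean on these libraries where they do the work, as an engineer would, in place of code of your own. Each camera call takes 0.05 s, during which the arm holds its last target. There are 200 camera calls.

TASK

The clear lid of the test chamber is shut but not latched: swing its orange-tipped steel hasp all the way over and down onto the staple. Only then press the blue-headed spring valve straight down halfway, 12 mm of its 24 mm stroke, so that the green half of its stem is in the collar and the yellow half still shows, and finish while holding it there with the fingers. Do not press the red-headed valve, and leave the other things on the bench where they stand.

Things in the scene. Friction and masses are not known exactly. Their poses are not given: they have to be found in the camera images.
- chamber: grey test chamber fixed to the bench, 280 (its x) x 180 (its y) x 83 mm high, with a clear shut lid (fixed, does not move) over the +x part of its top and a white deck over the part of its top from x = -140 to -40 mm, both flush at 83 mm. A pump can be seen inside. Origin at the centre of its underside, z up. Its -x side faces roughly the robot
- hasp_hinge (a point): middle of the hasp's hinge pin, 91 mm above the bench; the pin runs along the chamber's y, at x = -25 mm, y = 0 in the chamber's frame
- staple (a point): top of the dark steel staple (an upright loop on the deck, 105 mm above the bench, 45 mm from the hinge on the chamber's -x side) that passes through the slot of the closed hasp and stands about 13 mm above it
- hasp_tip (a point): middle of the free end of the hasp, 100 mm from the hinge pin. The hasp is a steel strap 36 mm wide, 3 mm thick, with a slot for the staple 28 to 62 mm from the pin and an orange grip pad (5 mm thick) 74 to 100 mm from the pin
- hasp (a joint): angle of the hasp (rad): 0 = shut, lying level over the staple towards the chamber's -x, 92 mm above the bench; 1.57 = upright; up to 2.4 = leaning back over the lid. It starts open, stands where it is left (friction of about 0.7 N at its tip) and can be pushed with closed fingers
- purge_valve: housing of the BLUE-headed purge valve, fixed to the bench: grey block 70 x 70 x 45 mm with a dark collar 32 mm across up to 60 mm height, and the plunger it carries. Origin at the centre of its underside
- purge_valve_plunger (a joint): how far the blue plunger is pressed straight down (m): 0 = up, 0.024 = bottomed. The spring returns it; it takes 3 N to start moving, 9 N at 12 mm and 15 N at 24 mm. The 24 mm of stem between collar and head are green below (12 mm) and yellow above (12 mm): at 12 mm pressed the green has just gone into the collar
- purge_valve_head (a point): centre of the top of the blue head (36 mm across, 12 mm thick); 96 mm above the bench when up
- sample_valve: housing of the RED-headed sample valve, the same in size as the purge valve; the two may stand in either place. Origin at the centre of its underside. Not to be pressed
- sample_valve_plunger (a joint): how far the red plunger is pressed down (m): 0 = up, spring as the blue one
- tape_roll: roll of white tape lying flat, ring 80 mm across, 24 mm high; origin at centre of underside. Bystander
- cassette_a: white round filter cassette, 37 mm across, 40 mm high, standing; origin at centre of underside. Bystander
- cassette_b: black round filter cassette, 37 mm across, 40 mm high, standing; origin at centre of underside. Bystander
- screwdriver: screwdriver lying on the bench at the left; origin under its middle. Bystander
There are look-alikes about, which are no part of the job. What is shaped like the purge_valve but purple is not meant.

How it is judged:
On the way:
1. the hasp lies down over the staple (value of joint hasp below 0.1 rad), for 0.2 s.
At the end, for the whole second after the job is handed in: The hasp is down over the staple (within 0.1 rad of level) and the fingers hold the blue plunger pressed 12 mm, give or take 4 mm, with more than 3 N, through the last second; the red plunger is up (value of joint hasp below 0.1 rad and value of joint purge_valve_plunger between 0.008 and 0.016 m and contact force between the fingers and purge_valve above 3 N and value of joint sample_valve_plunger below 0.004 m); the arm keeps its last pose, push and grip.
It fails at once if the blue valve is pressed while the hasp is not yet down (value of joint purge_valve_plunger above 0.004 m and value of joint hasp above 0.15 rad).
It fails at once if the red valve is pressed (value of joint sample_valve_plunger above 0.004 m).
It fails at once if the tape roll, a filter cassette or the screwdriver is moved by more than 30 mm, or a cassette tipped over (distance of any of tape_roll, cassette_a, cassette_b, screwdriver from where it was at the start of the episode above 0.03 m or angle between any of cassette_a, cassette_b's own z axis and vertical above 0.5 rad).
It also fails if it takes over 45 s, if anything falls off the work surface, if the arm or the gripper's body presses on something with over 40 N, if the wrist force passes 120 N, or if a joint passes its speed limit or range.

## Working session

There is one attempt and no reset: what is moved stays moved. The work goes in short steps, Python scripts to look and compute and a shell command to move; the robot and the scene stay as the last step left them, time stands still between calls to the robot, and variables do not carry over. Pictures are saved under pics/ and viewed, at most 10 in all, crops included, and the job is handed in when it is done.

```bash
ls; mkdir -p pics; python3 - <<'E'
from workcell import r,snapshot,get_calibration
import cv2,numpy as np
for n in("side","top"):
    p,d=snapshot(n); cv2.imwrite(f"pics/{n}0.png",p[:,:,::-1]); np.save(f"{n}_d.npy",d)
    c=get_calibration(n); print(n,{k:(np.round(v,3).tolist() if k=="view" else v) for k,v in c.items()}, (d>0).mean())
print(r.sense(), r.tip_extent)
E
```

```text
pics
side {'fx': 437.22989923817704, 'fy': 437.22989923817704, 'cx': 314.08174303816963, 'cy': 244.6452646472841, 'view': [[0.729, -0.684, 0.011, -0.366], [0.507, 0.551, 0.663, -0.291], [-0.46, -0.478, 0.748, -1.097], [0.0, 0.0, 0.0, 1.0]]} 0.9818619791666666
top {'fx': 529.6066789481438, 'fy': 529.6066789481438, 'cx': 314.7179245985155, 'cy': 236.11113135970072, 'view': [[0.006, -1.0, 0.022, -0.019], [0.996, 0.008, 0.09, -0.487], [-0.09, 0.021, 0.996, -1.214], [0.0, 0.0, 0.0, 1.0]]} 0.9959407552083334
{'time': 0.1, 'joints': array([-0.87778578,  0.50175912, -0.42682837,  1.55135737,  0.22076299,
        1.13831101, -0.21027784]), 'qd': array([-3.08434067e-07, -2.02552264e-03, -1.60264125e-03, -1.55086778e-03,
        1.63121830e-04, -2.45914338e-04, -1.11036231e-03]), 'effort': array([-1.16026809e-02, -5.70813704e+01, -5.83911404e+00, -2.81743383e+01,
        1.03475319e-02,  5.47567906e-03, -2.36110600e-05]), 'eef_pos': array([0.2706619 , 0.59040723, 0.30295668]), 'ee_rot': array([-6.69741405e-01, -3.06888103e+00,  2.70417049e-03]), 'ft_force': array([0.14493469, 0.52425452, 0.936868  ]), 'torque': array([-0.00568284,  0.04382566, -0.02037451]), 'gripper_force': 0.0, 'finger_gap': 0.08554960913539612} 0.0726
```

View pics/side0.png

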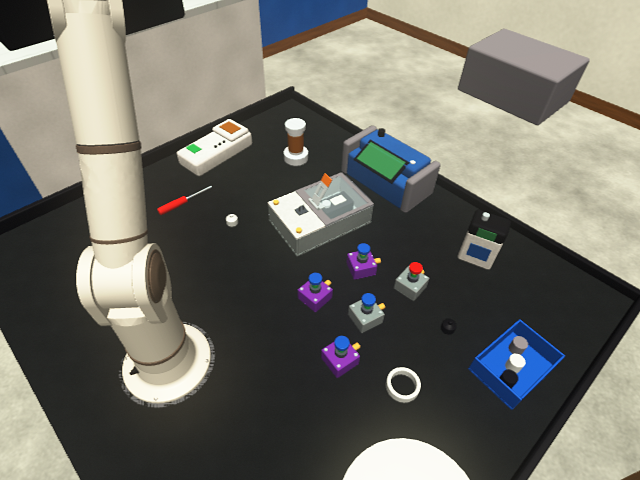

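View pics/top0.png

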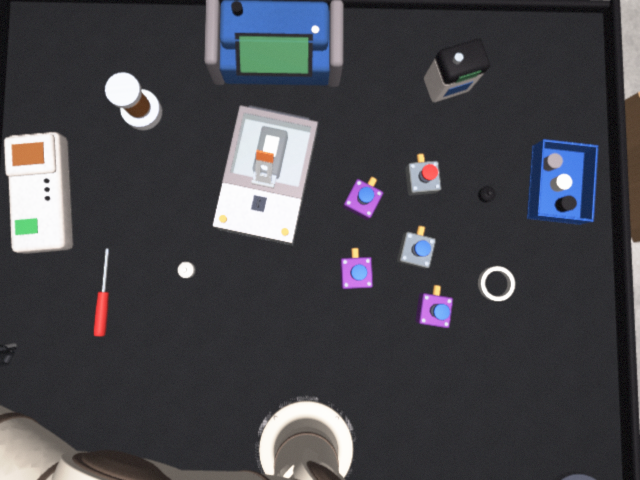

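The side view shows the chamber at about (320,212) with the orange hasp tip at (325,181). The grey valve with the blue head is at (368,300) and the red one is at (415,268). In the top view the blue one is at (422,248), the red at (429,173), the orange tip at (265,157) and the deck at (258,205). The three purple valves are decoys.

```bash
cat > h.py <<'E'
import numpy as np,cv2
from workcell import r,snapshot,get_calibration
def ray(n,uv):
    c=get_calibration(n);V=np.array(c["view"]);u,v=uv
    d=np.array([(u-c["cx"])/c["fx"],-(v-c["cy"])/c["fy"],-1.])
    return -V[:3,:3].T@V[:3,3],V[:3,:3].T@d
def plane(n,uv,z):
    o,d=ray(n,uv);return o+d*(z-o[2])/d[2]
def two(a,b):
    (o1,d1),(o2,d2)=ray("side",a),ray("top",b)
    s=np.linalg.lstsq(np.c_[d1,-d2],o2-o1,rcond=None)[0]
    p,q=o1+d1*s[0],o2+d2*s[1];return (p+q)/2,np.linalg.norm(p-q)
def cloud(n,d):
    v,u=np.mgrid[:480,:640];o,dd=ray(n,(0,0));c=get_calibration(n);R=np.array(c["view"])[:3,:3]
    D=np.stack([(u-c["cx"])/c["fx"],-(v-c["cy"])/c["fy"],-np.ones(u.shape)],-1)
    return o+(D@R)*d[...,None]
def blobs(img,lo,hi,box):
    h=cv2.cvtColor(img,cv2.COLOR_BGR2HSV);m=cv2.inRange(h,lo,hi);k=np.zeros_like(m)
    x0,y0,x1,y1=box;k[y0:y1,x0:x1]=m[y0:y1,x0:x1];return k
E
python3 - <<'E'
from h import *
np.set_printoptions(precision=4,suppress=True)
I={n:cv2.imread(f"pics/{n}0.png") for n in("side","top")}
P={n:cloud(n,np.load(f"{n}_d.npy")) for n in I}
def cen(n,lo,hi,box):
    m=blobs(I[n],lo,hi,box); v,u=np.nonzero(m)
    Q=P[n][m>0]; return np.array([u.mean(),v.mean()]),len(u),np.median(Q,0),Q.max(0),Q.min(0)
B=((100,120,60),(125,255,255));Rd=((0,150,90),(6,255,255));O=((5,150,120),(17,255,255))
for nm,c,bs,bt in(("blue",B,(350,285,390,312),(405,232,440,262)),("red",Rd,(400,255,430,280),(415,160,445,188)),("orange",O,(312,168,340,192),(250,145,282,168))):
    s=cen("side",*c,bs);t=cen("top",*c,bt)
    print(nm,"side",*s,"\n top",*t,"\n two",two(s[0],t[0]))
    if nm!="orange": print(" top plane .096",plane("top",t[0],.096),"side",plane("side",s[0],.090))
# deck
for n,box in(("top",(205,100,325,250)),("side",(262,165,380,255))):
    Q=P[n];m=np.zeros((480,640),bool);x0,y0,x1,y1=box;m[y0:y1,x0:x1]=1
    for a,b in((.078,.089),):
        k=m&(Q[...,2]>a)&(Q[...,2]<b);X=(Q[k][:,:2]*1000).astype(np.float32)
        print(n,len(X),cv2.minAreaRect(X),"\n",cv2.boxPoints(cv2.minAreaRect(X)))
    h=blobs(I[n],(0,0,200),(180,40,255),box)
    nl,l,st,ce=cv2.connectedComponentsWithStats(h);i=1+st[1:,4].argmax()
    c=cv2.boxPoints(cv2.minAreaRect(np.argwhere(l==i)[:,::-1].astype(np.float32)));print("white deck px",st[i],[plane(n,p,.083)[:2] for p in c])
    y=blobs(I[n],(18,120,120),(30,255,255),box);nl,l,st,ce=cv2.connectedComponentsWithStats(y);print("yellow",[(ce[i],plane(n,ce[i],.083)) for i in range(1,nl) if st[i,4]>8])
t=P["top"];print(t[205,258],t[225,240],t[270,420],t[242,413])
E
```

```text
blue side [368.1543 298.9938] 162 [ 0.4522 -0.2522  0.0949] [ 0.5318 -0.1936  1.0184] [-0.0905 -0.614  -0.0038] 
 top [422.132  248.0305] 197 [ 0.4563 -0.2508  0.094 ] [0.4719 0.0106 1.2531] [ 0.3761 -0.2787  0.0419] 
 two (array([ 0.4557, -0.2511,  0.0899]), np.float64(0.0019997267888865584))
 top plane .096 [ 0.4561 -0.2504  0.096 ] side [ 0.4548 -0.2506  0.09  ]
red side [415.5111 267.363 ] 135 [ 0.6226 -0.27    0.0956] [ 0.7211 -0.2136  1.0184] [-0.0905 -0.614  -0.0018] 
 top [429.1893 171.8047] 169 [ 0.6267 -0.2685  0.094 ] [0.6433 0.0106 1.2531] [ 0.3761 -0.2847  0.0894] 
 two (array([ 0.6271, -0.2691,  0.0905]), np.float64(0.0015278936900275655))
 top plane .096 [ 0.6265 -0.2683  0.096 ] side [ 0.6268 -0.2685  0.09  ]
orange side [325.9419 179.3721] 86 [0.6377 0.0954 0.1679] [0.8001 0.2653 0.1802] [ 0.6283  0.0763 -0.0027] 
 top [264.4688 156.2969] 128 [0.6397 0.0937 0.1692] [0.6492 0.1091 1.2531] [0.3761 0.0106 0.1549] 
 two (array([0.6385, 0.0942, 0.1682]), np.float64(0.003468412414234899))
top 8926 ((625.2191772460938, 97.3878402709961), (180.3413543701172, 286.9372863769531), 78.51871490478516) 
 [[466.6731  37.5786]
 [747.8687 -19.5356]
 [783.7653 157.1971]
 [502.5696 214.3113]]
white deck px [ 213  119  103  124 6872] [array([0.503 , 0.2125]), array([0.7746, 0.162 ]), array([ 0.7383, -0.0169]), array([0.4673, 0.0374])]
yellow []
side 3380 ((652.2584228515625, 12.76812744140625), (340.7919616699219, 378.47015380859375), 78.97279357910156) 
 [[ 433.9248 -118.2858]
 [ 805.407  -190.6777]
 [ 870.592   143.822 ]
 [ 499.1099  216.2139]]
white deck px [ 268  191   57   47 1216] [array([0.4976, 0.2105]), array([0.6126, 0.2287]), array([0.5612, 0.0197]), array([0.4578, 0.0112])]
yellow [(array([275.6087, 201.9565]), array([0.5179, 0.1944, 0.083 ])), (array([298.3913, 229.9565]), array([0.49  , 0.0565, 0.083 ]))]
[0.5473 0.1108 0.1021] [0.5052 0.1516 0.0822] [ 0.4105 -0.2669 -0.0024] [ 0.4737 -0.242   0.0404]
```

```bash
python3 - <<'E'
import cv2,numpy as np
a=cv2.imread("pics/side0.png")[165:260,262:382];b=cv2.imread("pics/top0.png")[98:248,208:328]
a=cv2.resize(a,None,fx=3.3,fy=3.3,interpolation=2);b=cv2.resize(b,None,fx=3.3,fy=3.3,interpolation=2)
o=np.zeros((max(a.shape[0],b.shape[0]),a.shape[1]+b.shape[1],3),np.uint8);o[:a.shape[0],:a.shape[1]]=a;o[:b.shape[0],a.shape[1]:]=b
cv2.imwrite("pics/crop0.png",o);print(o.shape)
E
```

```text
(495, 792, 3)
```

View pics/crop0.png

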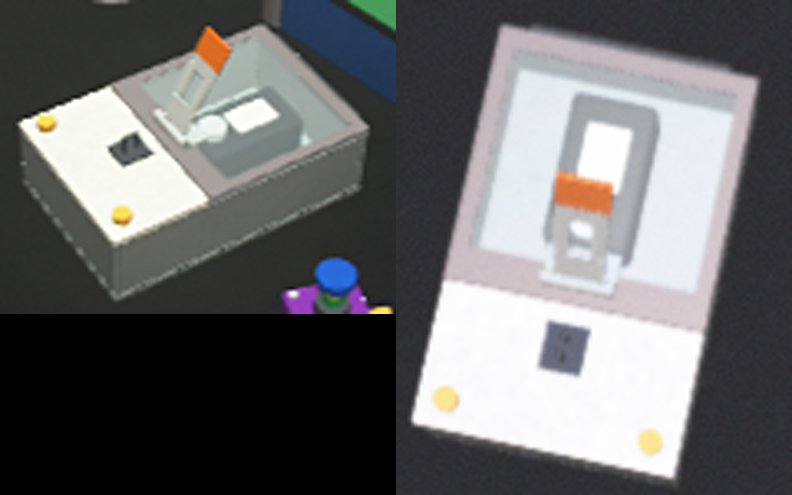

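Chamber: centre ≈ (0.622, 0.0975), yaw ≈ -11.5°. The hasp pad is 87.6 mm from the hinge (87 expected), so the hasp stands at about 2.07 rad. Blue head ≈ (0.456, -0.2505), and its height matches. First I align the tool with the chamber, close the fingers and go behind the hasp.

```bash
python3 -m handwheel '[{"spin":-0.82,"fingers":0},{"spin":-0.82,"fingers":0},{"spin":-0.82,"fingers":0},{"spin":-0.82,"fingers":0},{"x":-0.42,"y":-0.34},{"x":-0.42,"y":-0.34},{"x":-0.42,"y":-0.34},{"x":-0.42,"y":-0.34},{"x":-0.42,"y":-0.34},{"x":-0.42,"y":-0.34}]' 40
python3 -m handwheel '[{"x":-0.42,"y":-0.34},{"x":-0.42,"y":-0.34},{"x":-0.42,"y":-0.34},{"x":-0.42,"y":-0.34},{"x":-0.42,"y":-0.34},{"x":-0.42,"y":-0.34},{"x":-0.42,"y":-0.34},{"x":-0.42,"y":-0.34},{"x":-0.42,"y":-0.34},{"x":-0.42,"y":-0.34}]'
cat >> h.py <<'E'
from scipy.spatial.transform import Rotation as Ro
C=np.array([.622,.0975]);D=np.array([.98,-.199]);N=np.array([.199,.98])
def st():
    s=r.sense();R=Ro.from_rotvec(s["ee_rot"]).as_matrix();p=s["eef_pos"];q=p[:2]-C
    print("t%.2f"%s["time"],"tcp",p.round(4),"chamber xy",np.round([q@D,q@N],4),"tipz %.4f"%(p[2]+R[2,2]*r.tip_extent),"tool x",R[:,0].round(3),"z",R[:,2].round(3),"F",s["ft_force"].round(2),"gap",round(s["finger_gap"],4))
    return s,R
def shares(x,y,tipz):
    s,R=st();d=np.array([x,y,tipz+.0726])-s["eef_pos"];print("shares",(R.T@d/.075).round(3))
E
python3 -c "
from h import *
shares(*(C+.065*D),.15)"
```

```text
t0.10 tcp [0.2707 0.5904 0.303 ] chamber xy [-0.4424  0.4131] tipz 0.2304 tool x [-0.909  0.417  0.   ] z [-0.001 -0.002 -1.   ] F [0.14 0.52 0.94] gap 0.0855
shares [-7.841 -3.824  1.077]schema error: expected keys x, y, z, spin, fingers
schema error: expected keys x, y, z, spin, fingers
```

```bash
python3 -m handwheel '[{"x":0,"y":0,"z":0,"spin":-0.82,"fingers":0},{"x":0,"y":0,"z":0,"spin":-0.82,"fingers":0},{"x":0,"y":0,"z":0,"spin":-0.82,"fingers":0},{"x":0,"y":0,"z":0,"spin":-0.82,"fingers":0},{"x":-0.42,"y":-0.34,"z":0,"spin":0,"fingers":0},{"x":-0.42,"y":-0.34,"z":0,"spin":0,"fingers":0},{"x":-0.42,"y":-0.34,"z":0,"spin":0,"fingers":0},{"x":-0.42,"y":-0.34,"z":0,"spin":0,"fingers":0},{"x":-0.42,"y":-0.34,"z":0,"spin":0,"fingers":0},{"x":-0.42,"y":-0.34,"z":0,"spin":0,"fingers":0}]' 40
python3 -c "
from h import *
shares(*(C+.065*D),.15)"
```

```text
time: 1.1
eef_pos: [0.4262, 0.4016, 0.3035]
ee_rot: [-0.315, -3.125, 0.001]
ft_force: [-0.3, -0.0, -0.4]
finger_gap: -0.0
gripper_force: 0.0
t1.10 tcp [0.4262 0.4016 0.3035] chamber xy [-0.2524  0.2591] tipz 0.2309 tool x [-0.98   0.199  0.   ] z [-0.    -0.001 -1.   ] F [-0.33 -0.01 -0.35] gap -0.0
shares [-4.234 -3.452  1.079]
```

```bash
python3 -m handwheel '[{"x":-0.42,"y":-0.34,"z":0,"spin":0,"fingers":0},{"x":-0.42,"y":-0.34,"z":0,"spin":0,"fingers":0},{"x":-0.42,"y":-0.34,"z":0,"spin":0,"fingers":0},{"x":-0.42,"y":-0.34,"z":0,"spin":0,"fingers":0},{"x":-0.42,"y":-0.34,"z":0,"spin":0,"fingers":0},{"x":-0.42,"y":-0.34,"z":0,"spin":0,"fingers":0},{"x":-0.42,"y":-0.34,"z":0,"spin":0,"fingers":0},{"x":-0.42,"y":-0.34,"z":0,"spin":0,"fingers":0},{"x":-0.42,"y":-0.34,"z":0,"spin":0,"fingers":0},{"x":-0.42,"y":-0.34,"z":0,"spin":0,"fingers":0}]'
python3 -c "
from h import *
shares(*(C+.065*D),.15)"
```

```text
time: 2.1
eef_pos: [0.6839, 0.0891, 0.3033]
ee_rot: [-0.315, -3.125, 0.0]
ft_force: [-0.1, 0.1, 0.7]
finger_gap: 0.0001
gripper_force: 0.0
t2.10 tcp [0.6839 0.0891 0.3033] chamber xy [0.0623 0.0041] tipz 0.2307 tool x [-0.98   0.199  0.001] z [-0.001 -0.    -1.   ] F [-0.09  0.11  0.66] gap 0.0001
shares [-0.036 -0.054  1.076]
```

```bash
python3 -m handwheel '[{"x":0,"y":-0.05,"z":0.27,"spin":0,"fingers":0},{"x":0,"y":0,"z":0.27,"spin":0,"fingers":0},{"x":0,"y":0,"z":0.27,"spin":0,"fingers":0},{"x":0,"y":0,"z":0.27,"spin":0,"fingers":0},{"x":0,"y":0,"z":0,"spin":0,"fingers":0},{"x":0.22,"y":0,"z":0,"spin":0,"fingers":0},{"x":0.22,"y":0,"z":0,"spin":0,"fingers":0},{"x":0.22,"y":0,"z":0,"spin":0,"fingers":0},{"x":0.22,"y":0,"z":0,"spin":0,"fingers":0},{"x":0.22,"y":0,"z":0,"spin":0,"fingers":0}]'
python3 - <<'E'
from h import *
st()
a,_=snapshot("side");b,_=snapshot("top")
a=cv2.resize(a[100:260,262:412],None,fx=2.5,fy=2.5)[:,:,::-1];b=cv2.resize(b[90:250,208:358],None,fx=2.5,fy=2.5)[:,:,::-1]
cv2.imwrite("pics/c1.png",np.hstack([a,b]))
E
```

```text
time: 3.1
eef_pos: [0.6025, 0.1034, 0.2248]
ee_rot: [0.315, 3.122, 0.001]
ft_force: [1.4, -0.1, 0.3]
finger_gap: 0.0003
gripper_force: 0.8
t3.10 tcp [0.6025 0.1034 0.2248] chamber xy [-0.0203  0.0019] tipz 0.1522 tool x [-0.98   0.2   -0.004] z [ 0.004  0.    -1.   ] F [ 1.37 -0.09  0.29] gap 0.0003
```

View pics/c1.png

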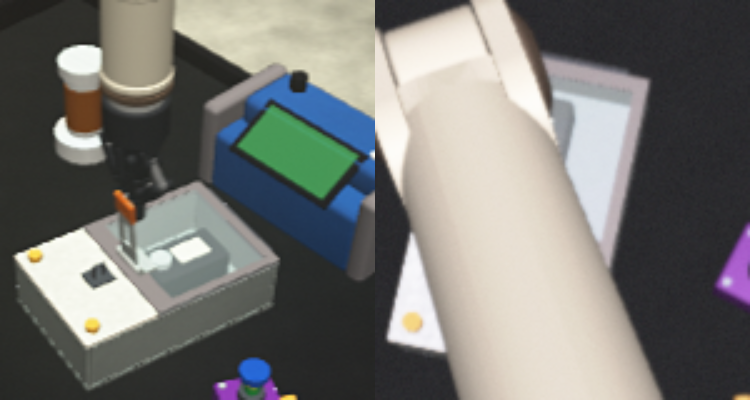

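The hasp stands about upright with the fingers behind it, so the push works. I now follow the arc over and down.

```bash
python3 -m handwheel '[{"x":0.19,"y":-0.01,"z":-0.01,"spin":0,"fingers":0},{"x":0.19,"y":-0.01,"z":-0.01,"spin":0,"fingers":0},{"x":0.19,"y":0,"z":-0.01,"spin":0,"fingers":0},{"x":0.19,"y":0,"z":-0.01,"spin":0,"fingers":0},{"x":0.1,"y":0,"z":0.145,"spin":0,"fingers":0},{"x":0.1,"y":0,"z":0.145,"spin":0,"fingers":0},{"x":0.1,"y":0,"z":0.145,"spin":0,"fingers":0},{"x":0.025,"y":0,"z":0.1,"spin":0,"fingers":0},{"x":0.025,"y":0,"z":0.1,"spin":0,"fingers":0},{"x":0.025,"y":0,"z":0.1,"spin":0,"fingers":0}]'
python3 - <<'E'
from h import *
st()
a,_=snapshot("side")
a=cv2.resize(a[120:260,240:400],None,fx=3,fy=3)[:,:,::-1]
cv2.imwrite("pics/c2.png",a)
E
```

```text
time: 4.2
eef_pos: [0.5181, 0.1187, 0.1699]
ee_rot: [-0.315, -3.126, 0.0]
ft_force: [0.9, -1.0, 0.3]
finger_gap: 0.0
gripper_force: 0.2
t4.20 tcp [0.5181 0.1187 0.1699] chamber xy [-1.06e-01  1.00e-04] tipz 0.0973 tool x [-0.98  0.2   0.  ] z [-0. -0. -1.] F [ 0.9  -0.98  0.31] gap 0.0
```

View pics/c2.png

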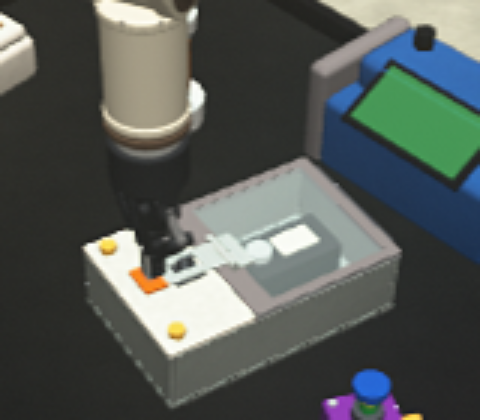

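The hasp lies over the staple with the orange pad under the fingertips. I press a little more to seat it.

```bash
python3 -m handwheel '[{"x":0,"y":0,"z":0.025,"spin":0,"fingers":0},{"x":0,"y":0,"z":0.02,"spin":0,"fingers":0},{"x":0,"y":0,"z":0.02,"spin":0,"fingers":0},{"x":0,"y":0,"z":0,"spin":0,"fingers":0},{"x":0,"y":0,"z":0,"spin":0,"fingers":0},{"x":0,"y":0,"z":0,"spin":0,"fingers":0},{"x":0,"y":0,"z":0,"spin":0,"fingers":0},{"x":0,"y":0,"z":0,"spin":0,"fingers":0},{"x":0,"y":0,"z":0,"spin":0,"fingers":0},{"x":0,"y":0,"z":0,"spin":0,"fingers":0}]'
python3 -c "
from h import *
st()"
```

```text
time: 5.25
eef_pos: [0.5184, 0.1189, 0.1662]
ee_rot: [0.315, 3.125, 0.0]
ft_force: [-0.2, -1.1, 4.3]
finger_gap: -0.0
gripper_force: 2.0
t5.25 tcp [0.5184 0.1189 0.1662] chamber xy [-0.1058  0.0004] tipz 0.0936 tool x [-0.98   0.199 -0.001] z [ 0.001  0.    -1.   ] F [-0.23 -1.12  4.33] gap -0.0
```

```bash
python3 -m handwheel '[{"x":0,"y":0,"z":-0.3,"spin":0,"fingers":0},{"x":0,"y":0,"z":-0.3,"spin":0,"fingers":0},{"x":0,"y":0,"z":-0.3,"spin":0,"fingers":0},{"x":-0.02,"y":-0.5,"z":0,"spin":0,"fingers":0},{"x":-0.02,"y":-0.5,"z":0,"spin":0,"fingers":0},{"x":-0.02,"y":-0.5,"z":0,"spin":0,"fingers":0},{"x":-0.02,"y":-0.5,"z":0,"spin":0,"fingers":0},{"x":-0.02,"y":-0.5,"z":0,"spin":0,"fingers":0},{"x":-0.02,"y":-0.4,"z":0,"spin":0,"fingers":0},{"x":-0.02,"y":-0.3,"z":0,"spin":0,"fingers":0}]'
python3 - <<'E'
from h import *
shares(.456,-.2505,.15)
a,da=snapshot("side");b,db=snapshot("top")
for n,d,box in(("side",da,(262,165,380,255)),("top",db,(205,100,325,250))):
    im=(a if n=="side" else b)[:,:,::-1].copy()
    m=blobs(im,(5,150,120),(17,255,255),box);nl,l,s,c=cv2.connectedComponentsWithStats(m);i=1+s[1:,4].argmax()
    p=plane(n,c[i],.095);q=p[:2]-C;print(n,c[i],s[i,4],"cloud z",np.median(cloud(n,d)[l==i],0).round(4),"plane chamber xy",(q@D).round(4),(q@N).round(4))
a=cv2.resize(a[165:255,262:382],None,fx=3.3,fy=3.3)[:,:,::-1]
cv2.imwrite("pics/c3.png",a)
E
```

```text
time: 6.25
eef_pos: [0.4792, -0.1207, 0.2329]
ee_rot: [-0.318, -3.124, 0.001]
ft_force: [0.2, 1.1, 0.3]
finger_gap: -0.0002
gripper_force: 0.0
t6.25 tcp [ 0.4792 -0.1207  0.2329] chamber xy [-0.0965 -0.2423] tipz 0.1603 tool x [-0.979  0.202  0.001] z [-0.001 -0.    -1.   ] F [0.17 1.08 0.28] gap -0.0002
shares [-0.046 -1.757  0.138]
side [289.        213.6056338] 71 cloud z [0.5069 0.1185 0.0933] plane chamber xy -0.1168 -0.0033
top [254.09016393 220.89344262] 122 cloud z [0.5133 0.1199 0.0917] plane chamber xy -0.1111 -0.0002
```

View pics/c3.png

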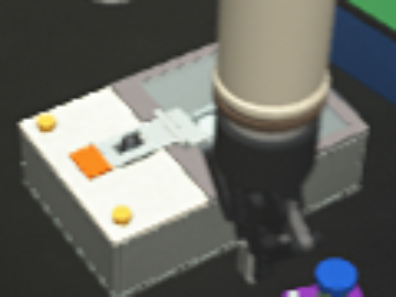

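The hasp is down, with the staple through its slot: the orange pad is at about (290,214) and level at 92–93 mm. Now to hover above the blue head.

```bash
python3 -m handwheel '[{"x":-0.01,"y":-0.4,"z":0,"spin":0,"fingers":0},{"x":-0.01,"y":-0.4,"z":0,"spin":0,"fingers":0},{"x":-0.01,"y":-0.4,"z":0,"spin":0,"fingers":0},{"x":-0.01,"y":-0.35,"z":0,"spin":0,"fingers":0},{"x":0,"y":-0.2,"z":0,"spin":0,"fingers":0},{"x":0,"y":0,"z":0.2,"spin":0,"fingers":0},{"x":0,"y":0,"z":0.2,"spin":0,"fingers":0},{"x":0,"y":0,"z":0.2,"spin":0,"fingers":0},{"x":0,"y":0,"z":0.15,"spin":0,"fingers":0},{"x":0,"y":0,"z":0,"spin":0,"fingers":0}]'
python3 - <<'E'
from h import *
shares(.456,-.2505,.084)
a,_=snapshot("side")
cv2.imwrite("pics/c4.png",cv2.resize(a[240:350,310:450],None,fx=4,fy=4)[:,:,::-1])
E
```

```text
time: 7.35
eef_pos: [0.4563, -0.2463, 0.1754]
ee_rot: [-0.313, -3.123, -0.003]
ft_force: [0.5, -0.6, -0.1]
finger_gap: 0.0004
gripper_force: 0.0
t7.35 tcp [ 0.4563 -0.2463  0.1754] chamber xy [-0.094  -0.3699] tipz 0.1028 tool x [-0.98   0.198  0.004] z [-0.003  0.002 -1.   ] F [ 0.45 -0.65 -0.09] gap 0.0004
shares [-0.008 -0.056  0.25 ]
```

View pics/c4.png

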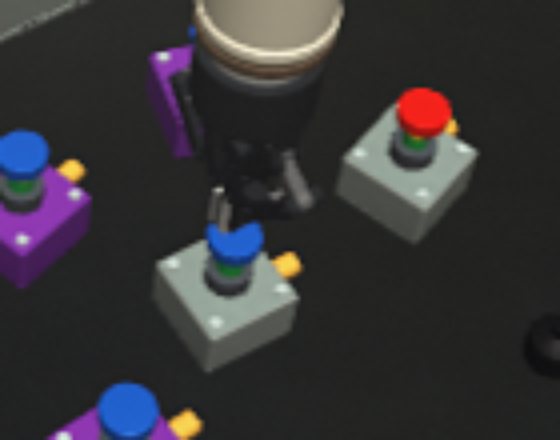

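The closed fingertips hover over the blue head at (235,230) in the crop. Now I press down slowly.

```bash
python3 -m handwheel '[{"x":0,"y":-0.05,"z":0,"spin":0,"fingers":0},{"x":0,"y":0,"z":0.05,"spin":0,"fingers":0},{"x":0,"y":0,"z":0.05,"spin":0,"fingers":0},{"x":0,"y":0,"z":0.05,"spin":0,"fingers":0},{"x":0,"y":0,"z":0.05,"spin":0,"fingers":0},{"x":0,"y":0,"z":0.03,"spin":0,"fingers":0},{"x":0,"y":0,"z":0,"spin":0,"fingers":0},{"x":0,"y":0,"z":0,"spin":0,"fingers":0},{"x":0,"y":0,"z":0,"spin":0,"fingers":0},{"x":0,"y":0,"z":0,"spin":0,"fingers":0}]'
python3 -c "
from h import *
shares(.456,-.2505,.084)"
```

```text
time: 8.4
eef_pos: [0.4567, -0.2516, 0.1604]
ee_rot: [0.315, 3.125, -0.001]
ft_force: [-1.3, 0.1, 5.8]
finger_gap: -0.0
gripper_force: 3.3
t8.40 tcp [ 0.4567 -0.2516  0.1604] chamber xy [-0.0925 -0.375 ] tipz 0.0878 tool x [-0.98   0.2   -0.001] z [ 0.001 -0.001 -1.   ] F [-1.27  0.11  5.84] gap -0.0
shares [0.013 0.012 0.051]
```

```bash
python3 -m handwheel '[{"x":0,"y":0,"z":0.03,"spin":0,"fingers":0},{"x":0,"y":0,"z":0.03,"spin":0,"fingers":0},{"x":0,"y":0,"z":0,"spin":0,"fingers":0},{"x":0,"y":0,"z":0,"spin":0,"fingers":0},{"x":0,"y":0,"z":0,"spin":0,"fingers":0},{"x":0,"y":0,"z":0,"spin":0,"fingers":0},{"x":0,"y":0,"z":0,"spin":0,"fingers":0},{"x":0,"y":0,"z":0,"spin":0,"fingers":0},{"x":0,"y":0,"z":0,"spin":0,"fingers":0},{"x":0,"y":0,"z":0,"spin":0,"fingers":0}]'
python3 - <<'E'
from h import *
st()
a,_=snapshot("side");st()
cv2.imwrite("pics/c5.png",cv2.resize(a[270:340,330:430],None,fx=6,fy=6,interpolation=2)[:,:,::-1])
E
```

```text
time: 9.4
eef_pos: [0.4568, -0.2516, 0.1561]
ee_rot: [0.315, 3.125, -0.001]
ft_force: [-0.9, 0.8, 8.0]
finger_gap: -0.0
gripper_force: 4.4
t9.40 tcp [ 0.4568 -0.2516  0.1561] chamber xy [-0.0924 -0.375 ] tipz 0.0835 tool x [-0.98   0.2   -0.001] z [ 0.001 -0.001 -1.   ] F [-0.87  0.77  7.97] gap -0.0
t9.45 tcp [ 0.4568 -0.2516  0.1562] chamber xy [-0.0924 -0.375 ] tipz 0.0836 tool x [-0.98   0.2   -0.001] z [ 0.001 -0.001 -1.   ] F [-2.15 -0.44  8.67] gap 0.0001
```

View pics/c5.png

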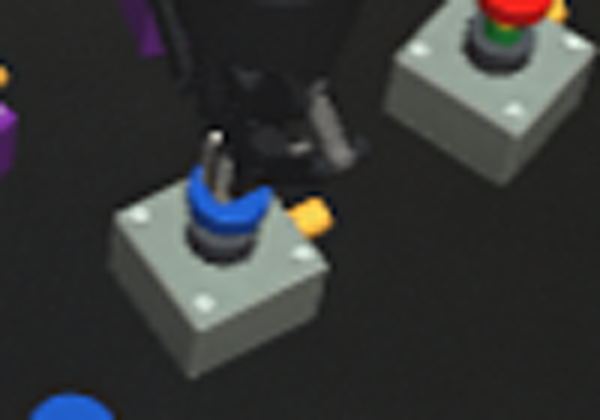

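The side view shows the fingertips on the blue head (228,205), pressed part way, and the red valve untouched. Tip height gives 12.4 mm and the 8–8.7 N force gives 10–11.4 mm, so both are inside the tolerance. I hand in.

```bash
python3 -c "
from workcell import r
print(r.finish_job())"
```

```text
the job is handed in; nothing more can be done
None
```

I swung the hasp down over the staple, then pressed the blue valve to about 12 mm (10–12.4 mm by force and tip height). I handed the job in at about 9.5 s with the fingers still holding it; no verdict came back. I did not touch the red valve or the other things on the bench.

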